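Clear the vacuum manifold and seal its lid

ROBOT

A 6-joint arm with a two-finger parallel gripper is mounted at the origin on the work surface. World frame = base frame: x ahead of the robot, y to its left, z up, the work surface at z = 0. Lengths are in m, angles in rad, forces in N, time in s.
With the tool pointing down it reaches from about 0.35 to 0.975 m from the base axis. Payload 7.1 kg.
Tool frame: the origin (TCP) lies midway between the tips of the shut fingers; the grasp point (between the pads) lies 19 mm behind it; z points along the fingers, y is the line along which they close (so a half turn about z gives the same grasp; the last joint's range is limited). The gripper opens to 88 mm and grips with 3 to 60 N. Pads are 20 mm wide; open, the fingers measure 115 mm over their backs; the gripper's body (75 mm by 178 mm) begins 61 mm behind the grasp point.
Start: joints at [1.135, 0.423, 1.63, -0, 1.089, -0.019], TCP at [0.253, 0.571, 0.187] pointing down, gripper open.
Joint ranges: [-3, 3], [-0.9, 2.11], [0.09, 2.58], [-1.31, 4.45], [0.11, 2.69], [-2.54, 2.54]. Speed limits (rad/s): [2.39, 2.39, 3.01, 3.14, 3.14, 3.14].

INTERFACE

Orientations are given as a unit quaternion [w, x, y, z].
In Python, from station import move_pose, movel, movej, command_gripper, wait, inverse_kinematics, read_camera, camera_info, MotionError, job_done, get_time, get_joint_pos, get_qvel, get_effort, get_tcp_pos, get_ee_rot, get_ft_force, get_ft_torque, get_grip_width, get_finger_force gives the robot as it stands. Calls block until the motion is done:
- move_pose(position, orientation): joint-space move of the TCP to a pose.
- movel(position, frame=None, v=0.15, until_force=None): straight line of the TCP; frame=None keeps the orientation; v is the mean speed in m/s. With until_force (N) it stops when the force on the tool has changed by that much, and returns True; else False.
- movej(angles): joint-space move.
- command_gripper(opening): opening from 0.0 (shut) to 1.0 (fully open); the grip force is fixed at half the most; returns when the fingers have stopped.
- wait(seconds).
- inverse_kinematics(position, orientation): joint angles nearest the present ones, or None.
- read_camera(name): name is "scene" or "side" or "wrist"; returns the picture (384x512x3 uint8, red, green, blue); there is no depth.
- camera_info(name): a dict with "intrinsics" (3x3 intrinsics, pixels), "dist" ([k1, k2, p1, p2, k3] as OpenCV has them; the pictures are not rectified), "T" (4x4, takes a point from camera to world coordinates); the wrist camera has in their place "tool_from_camera" (4x4, takes a point from camera to tool coordinates, whose origin is the TCP and whose axes are the flange's). Camera axes: x right, y up, looking along -z (the intrinsics and any distortion apply to the point x, -y, -z); pixel columns grow to the right and rows downward; lengths in m; the calibration is good to about 2 mm. A picture is of the moment at which its call begins: read the wrist's pose just before it. camera_info takes no time and is no camera call.
A pose or a line that the arm cannot do raises MotionError and nothing moves.
- job_done(): hands the job in; it is judged then, once.
Readings, each from a call of its own:
- get_time(): time.
- get_joint_pos(): joint angles.
- get_qvel(): joint speeds.
- get_effort(): joint torques, N m.
- get_tcp_pos(): TCP position.
- get_ee_rot(): TCP orientation.
- get_ft_force(): force on the tool from outside, world axes, zero at the start.
- get_ft_torque(): the same for the moment, N m.
- get_grip_width(): opening from 0.0 (shut) to 1.0 (fully open).
- get_finger_force(): force on a finger pad.
Only numpy, scipy, OpenCV 4.12 (cv2) and the standard library are available. Lean on these libraries where they do the work, as an engineer would, in place of code of your own. Each camera call takes 0.05 s, during which the arm holds its last target. There are 200 camera calls.

TASK

Put the two spent cartridges lying on the deck of the vacuum manifold into the waste bin. Then take the white lid by its handle, set it on the manifold and slide it about until it drops over the two locating pins hidden beneath it, and press it down until the gasket is squeezed level with the rim. Finish while still holding the lid pressed home like that, ready for the pump to be started (the gasket lifts it again if you let go), and leave everything else on the bench where it is.

Things in the scene. Friction and masses are not known exactly. Their poses are not given: they have to be found in the camera images.
- manifold: vacuum manifold, fixed to the bench: box-shaped chamber 200 (own x) x 110 (own y) x 85 high with clear sides, aluminium rim and a steel deck with round tube mouths flush with the rim. Origin: centre of its underside; z up. A gauge and a hose nozzle stick out 30 from its +x end, 14 or more below the rim
- rim (a point): centre of the manifold's top, level with rim and deck, 85 above the bench; same axes as the manifold
- pin1_top (a point): top of the upright steel locating pin at the manifold's own x = +91, y = 0: 10 dia, bevelled tip, 9 above the rim (94 above the bench)
- pin2_top (a point): top of the same kind of pin at own x = -91, y = 0
- gasket (a joint): squeeze, in m, of the black rubber gasket on the rim (160 x 96 outside, 8 wide, between the pins): 0 = free, its top 3 mm above the rim; 0.003 = level with the rim, which then stops the lid. It is a spring: the lid's weight hardly moves it, about 11 N more on the lid brings it level, and it lifts again when let go
- lid_handle (a point): centre of the grip bar of the white plastic lid: bar along own x, 112 long, 14 wide (own y), 16 high, on posts at own x = +48 and -48; 65 above the lid's underside, 48 above its top face. At the start the lid stands on the bench, handle up; two rows of small valve ports, 17 high, lie 40 to either side of the bar
- lid_under (a point): centre of the lid's underside; axes as lid_handle, z up. Lid: plate 200 (own x) x 110 (own y) x 17 thick, 0.35 to 0.55 kg. Two round bores in its underside, 12.5 dia, 14 deep, at own x = +91 and -91, y = 0, unseen from above, take the pins; either way round fits
- bin_in (a point): centre of the inner floor (4 above the bench) of the grey open-topped waste bin, 120 (own x) x 140 (own y) x 90 high outside, walls 4, 0.5 kg, loose
- cartridge1_centre (a point): spent plastic cartridge lying on the manifold's deck: middle of its length, on its axis, 6.5 above the deck (91.5 above the bench). Barrel 13 dia along own x, 68 long in all, with a 22 wide flange with flats at the -x end (it does not roll) and a thin nozzle at the +x end; 12 g
- cartridge2_centre (a point): spent plastic cartridge lying on the manifold's deck: middle of its length, on its axis, 6.5 above the deck (91.5 above the bench). Barrel 13 dia along own x, 68 long in all, with a 22 wide flange with flats at the -x end (it does not roll) and a thin nozzle at the +x end; 12 g
- amber_bottle: bystander, to be left alone: amber glass reagent bottle with white cap, 86 dia x 175 high; origin at the centre of its underside
- clear_bottle: bystander, to be left alone: clear glass bottle with white cap, 72 dia x 145 high; origin at the centre of its underside
- beaker: bystander, to be left alone: clear glass beaker, 68 dia x 85 high; origin at the centre of its underside
- vial_rack: bystander, to be left alone: white rack 75 x 150 x 42 with small capped vials; origin at the centre of its underside
- tip_box: bystander, to be left alone: grey and white pipette-tip box 85 x 122 x 62; origin at the centre of its underside
- spanner: bystander, to be left alone: steel spanner 130 long, 7 thick, lying flat; origin at the centre of its underside
- cap_box: bystander, to be left alone: small brown carton 75 x 55 x 36; origin at the centre of its underside
Mind the look-alikes: they are no part of the job. What is shaped like the part that bears lid_handle but purple is not meant.

How it is judged:
On the way, in this order (a step that is already met when the one before it is completed fails the run):
1. both spent cartridges lie in the waste bin (x of cartridge1_centre in the frame of bin_in between -0.056 and 0.056 m and y of cartridge1_centre in the frame of bin_in between -0.066 and 0.066 m and z of cartridge1_centre in the frame of bin_in between -0.01 and 0.08 m and x of cartridge2_centre in the frame of bin_in between -0.056 and 0.056 m and y of cartridge2_centre in the frame of bin_in between -0.066 and 0.066 m and z of cartridge2_centre in the frame of bin_in between -0.01 and 0.08 m and angle between bin_in's own z axis and vertical below 0.15 rad), for 0.2 s.
2. the lid has dropped over both pins and lies flat on the gasket (horizontal distance between lid_under and rim below 0.003 m and angle between the x axis of lid_under and the x axis of rim, either way round below 0.04 rad and z of lid_under in the frame of rim below 0.0042 m and angle between lid_under's own z axis and vertical below 0.025 rad), for 0.2 s.
At the end, for the whole second after the job is handed in: Both cartridges are in the upright bin; the lid is over both pins (within 3 mm and 0.04 rad of the rim, either way round, level within 0.02 rad), held down by the robot: gasket squeezed by 2 mm or more of its 3, lid less than 1.5 mm above the rim (all of step 1 and horizontal distance between lid_under and rim below 0.003 m and angle between the x axis of lid_under and the x axis of rim, either way round below 0.04 rad and value of joint gasket above 0.002 m and z of lid_under in the frame of rim below 0.0015 m and angle between lid_under's own z axis and vertical below 0.02 rad and contact force between any of the fingers, the arm and lid above 2 N); the arm keeps its last pose, push and grip.
It fails at once if a bystander is pushed more than 3 cm (distance of any of amber_bottle, clear_bottle, beaker, vial_rack, tip_box, spanner, cap_box from where it was at the start of the episode above 0.03 m).
It fails at once if a bottle or the beaker is tipped over (angle between any of amber_bottle, clear_bottle, beaker's own z axis and vertical above 0.5 rad).
It also fails if it takes over 67 s, if anything falls off the work surface, if the arm or the gripper's body presses on something with over 40 N, if the wrist force passes 120 N, or if a joint passes its speed limit or range.

## Working session

There is one attempt and no reset: what is moved stays moved. The work goes in short steps, each a Python script; the robot and the scene stay as the last script left them, time stands still between calls to the robot, and variables do not carry over. Pictures are saved under pics/ and viewed, at most 10 in all, crops included, and the job is handed in when it is done.

```bash
mkdir -p pics; ls
python3 - <<'E'
from station import *
import cv2,numpy as np
for n in ["scene","side"]:
    im=read_camera(n); cv2.imwrite(f"pics/{n}0.png",cv2.resize(im[:,:,::-1],(800,600)))
    i=camera_info(n); print(n,np.round(i["T"],3).tolist(),np.round(i["intrinsics"],1).tolist(),i["dist"])
i=camera_info("wrist");print(i); print(get_time(),get_ee_rot(),get_tcp_pos())
E
```

```text
pics
scene [[-0.85, -0.402, 0.341, 0.952], [0.527, -0.637, 0.563, 0.65], [-0.009, 0.658, 0.753, 1.101], [0.0, 0.0, 0.0, 1.0]] [[391.7, 0.0, 252.6], [0.0, 391.7, 199.1], [0.0, 0.0, 1.0]] [0.03421712 0.         0.         0.         0.        ]
side [[-0.984, 0.137, -0.117, 0.284], [-0.18, -0.739, 0.649, 1.274], [0.002, 0.659, 0.752, 1.679], [0.0, 0.0, 0.0, 1.0]] [[494.1, 0.0, 242.7], [0.0, 494.1, 197.3], [0.0, 0.0, 1.0]] [-0.0533824  0.         0.         0.         0.       ]
{'intrinsics': array([[316.15605011,   0.        , 252.92464363],
       [  0.        , 316.15605011, 192.42119111],
       [  0.        ,   0.        ,   1.        ]]), 'dist': array([-0.07847397,  0.        ,  0.        ,  0.        ,  0.        ]), 'tool_from_camera': array([[-2.61943511e-04,  9.57249929e-01,  2.89262001e-01,
         8.12687791e-02],
       [ 9.99999518e-01, -2.30943314e-05,  9.81983220e-04,
        -1.10082633e-04],
       [ 9.46683680e-04,  2.89262119e-01, -9.57249461e-01,
        -1.97846030e-01],
       [ 0.00000000e+00,  0.00000000e+00,  0.00000000e+00,
         1.00000000e+00]])}
0.1 [-1.56678298e-04  2.06874238e-01  9.78367306e-01 -6.63144612e-04] [0.25275357 0.57100735 0.18609459]
```

View pics/scene0.png

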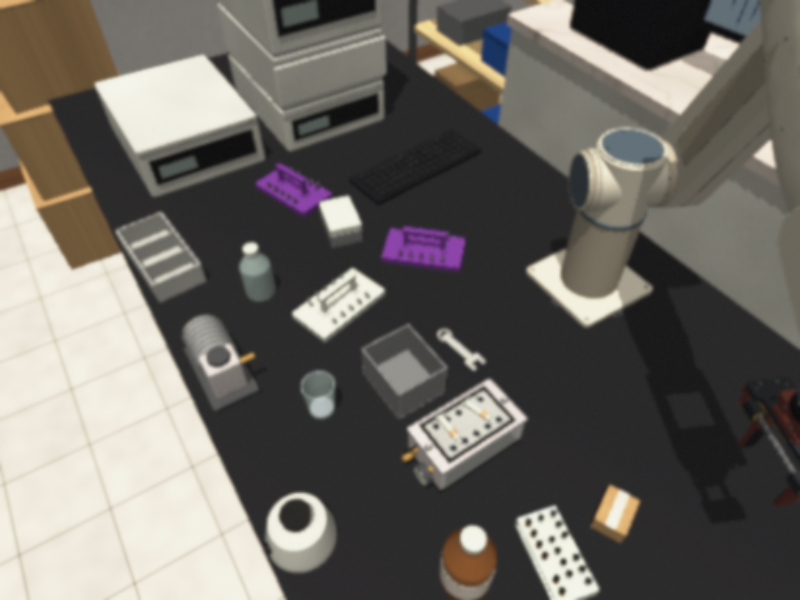

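View pics/side0.png

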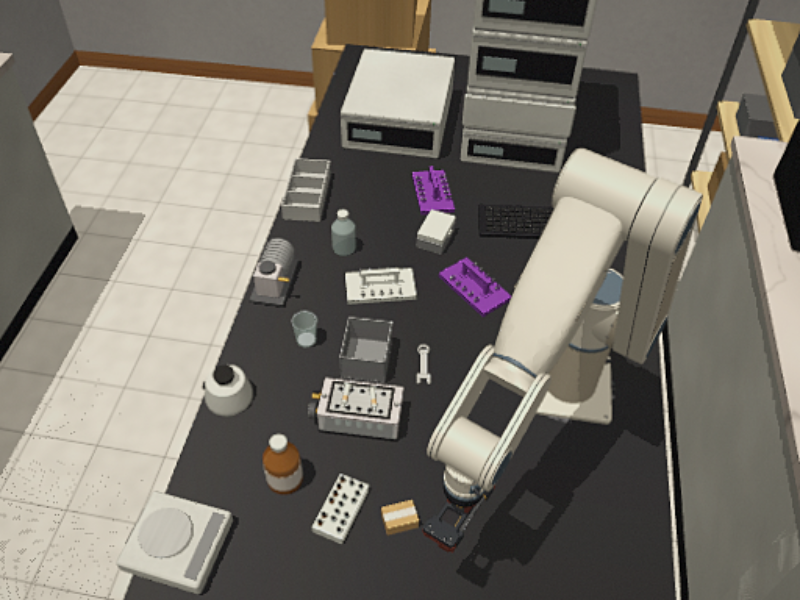

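The pictures show the manifold (scene ~(467,420), side ~(361,400)) with two tan/white cartridges on its deck. The bin is at (405,365)/(367,340) and the white lid at (340,297)/(380,281). Two purple look-alikes lie further off.

```bash
cat > h.py <<'E'
from station import *
import cv2,numpy as np
from scipy.spatial.transform import Rotation as R
F=np.diag([1,-1,-1,1.])
def rot(q): return R.from_quat(np.roll(q,-1)).as_matrix()
def cam(n):
    i=camera_info(n)
    if n!="wrist": T=np.array(i["T"])
    else:
        W=np.eye(4);W[:3,:3]=rot(get_ee_rot());W[:3,3]=get_tcp_pos();T=W@i["tool_from_camera"]
    return T@F,np.array(i["intrinsics"]),np.array(i["dist"])
def ray(c,uv):
    T,K,d=c
    p=cv2.undistortPoints(np.array([[uv]],float),K,d)[0,0]
    return T[:3,3],T[:3,:3]@np.array([p[0],p[1],1])
def tri(*cu):
    A=np.zeros((3,3));b=np.zeros(3);L=[]
    for c,uv in cu:
        o,v=ray(c,uv);v=v/np.linalg.norm(v);P=np.eye(3)-np.outer(v,v);A+=P;b+=P@o;L.append((o,P))
    x=np.linalg.solve(A,b);return x,max(np.linalg.norm(P@(x-o)) for o,P in L)
def onz(c,uv,z):
    o,v=ray(c,uv);return o+v*(z-o[2])/v[2]
def proj(c,P):
    T,K,d=c;M=np.linalg.inv(T)
    return cv2.projectPoints(np.atleast_2d(P).astype(float),cv2.Rodrigues(M[:3,:3])[0],M[:3,3],K,d)[0][:,0]
def down(yaw):  # tool z down, tool x at angle yaw in world
    c,s=np.cos(yaw),np.sin(yaw)
    q=R.from_matrix(np.array([[c,s,0],[s,-c,0],[0,0,-1.]])).as_quat();return np.roll(q,1)
E
python3 - <<'E'
from h import *
s,d=cam("scene"),cam("side");k=512/800
for n,a,b in [("manif",(467,420),(361,397)),("lidbar",(340,291),(380,277)),("binfloor",(405,371),(368,352)),("cart1",(448,427),(346,397)),("cart2",(479,408),(374,394)),
 ("binrimL",(362,352),(343,320)),("binrimT",(406,327),(393,322)),("spanner",(461,348),(424,364)),("purple",(425,240),(476,277)),("capbox",(617,505),(400,512)),("beaker",(318,375),(305,317)),("clear",(250,247),(343,214))]:
    x,e=tri((s,np.array(a)*k),(d,np.array(b)*k));print(n,x.round(3),round(e,4))
R0=rot(get_ee_rot());print(R0.round(2))
E
```

```text
manif [0.524 0.202 0.092] 0.0
lidbar [ 0.557 -0.245  0.06 ] 0.0025
binfloor [0.542 0.014 0.036] 0.0027
cart1 [0.561 0.195 0.081] 0.0051
cart2 [0.493 0.196 0.102] 0.0014
binrimL [ 0.618 -0.03   0.105] 0.004
binrimT [ 0.489 -0.067  0.073] 0.0016
spanner [0.39  0.008 0.008] 0.0005
purple [ 0.283 -0.301  0.048] 0.0017
capbox [0.38  0.463 0.041] 0.0023
beaker [ 0.72  -0.025  0.104] 0.0061
clear [ 0.697 -0.4    0.145] 0.0035
[[-0.91  0.4  -0.  ]
 [ 0.4   0.91 -0.  ]
 [ 0.   -0.   -1.  ]]
```

```bash
cat >> h.py <<'E'
import pickle
def snap(name):
    c=cam("wrist");im=read_camera("wrist");cv2.imwrite(f"pics/{name}.png",im[:,:,::-1]);pickle.dump(c,open(f"pics/{name}.pkl","wb"));return c
def load(name): return pickle.load(open(f"pics/{name}.pkl","rb"))
E
python3 - <<'E'
from h import *
t0=get_time()
p=get_tcp_pos();movel([p[0],p[1],0.30],v=0.3);print(get_time()-t0)
y=np.pi/2
move_pose([0.50,0.17,0.28],down(y));print(get_time()-t0,get_joint_pos());snap("m1")
movel([0.57,0.13,0.28],v=0.3);print(get_time()-t0);snap("m2")
a=cv2.imread("pics/m1.png");b=cv2.imread("pics/m2.png")
cv2.imwrite("pics/m12.png",cv2.resize(np.vstack([a[60:],b[60:]])[:, :],(474,600)) if 0 else cv2.resize(a,(800,600)))
cv2.imwrite("pics/m2b.png",cv2.resize(b,(800,600)))
E
```

```text
0.525
2.25 [3.06480964e-01 1.79081963e-01 1.74624791e+00 2.37227287e-04
 1.21629751e+00 3.05053100e-01]
2.7167
```

View pics/m12.png

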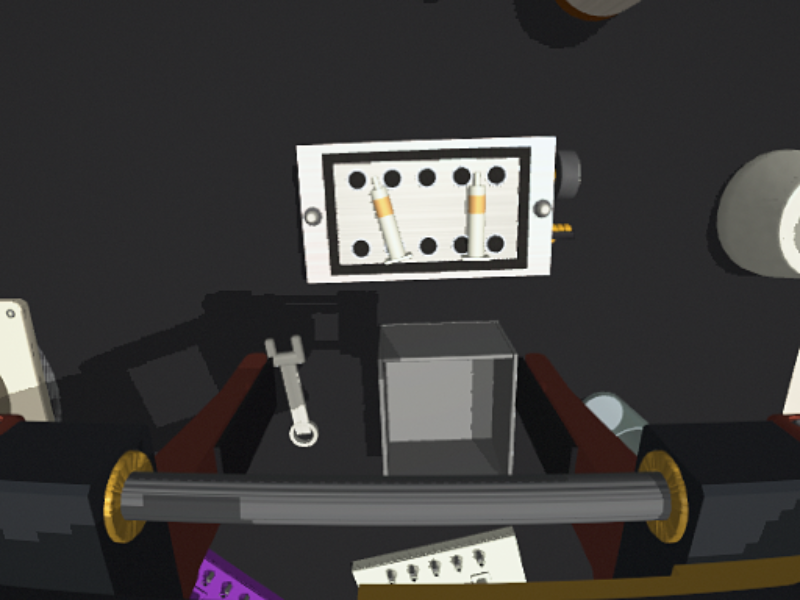

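View pics/m2b.png

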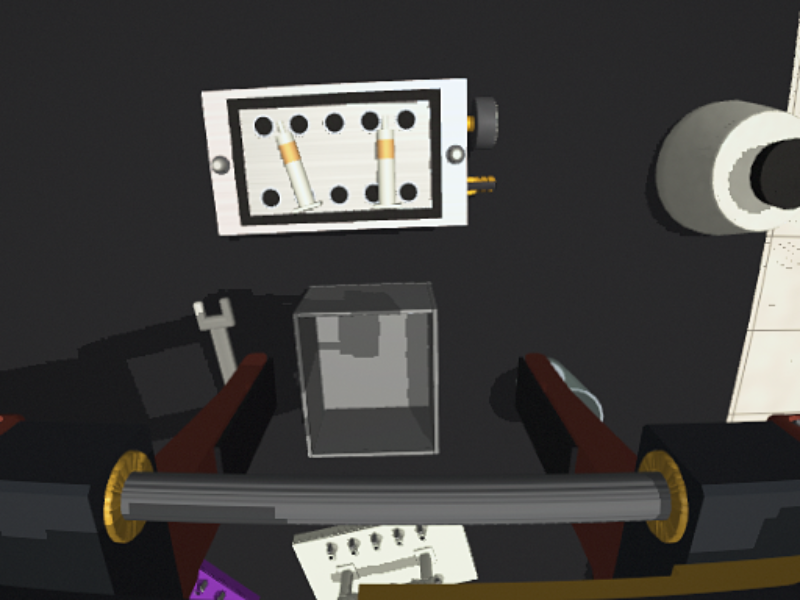

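The pictures show, as m1 / m2 in 800x600 pixels:

| Feature | m1 | m2 |
|---|---|---|
| Pins | (313,216), (543,208) | (220,165), (456,154) |
| Cartridge A, flange to nozzle | (398,259) to (374,180) | (309,206) to (280,122) |
| Cartridge B, flange to nozzle | (475,256) to (478,174) | (387,206) to (386,118) |

In m2 the bin rim corners are (294,313), (437,309), (438,453) and (310,457).

Run:
```python
from h import *
a,b=load("m1"),load("m2");k=512/800
def T(n,p,q):
    x,e=tri((a,np.array(p)*k),(b,np.array(q)*k));print(n,x.round(4),round(e,4));return x
p2=T("pin-",(313,216),(220,165));p1=T("pin+",(543,208),(456,154));print(np.linalg.norm(p1-p2),(p1+p2)/2,np.arctan2(*(p1-p2)[1::-1]))
for n,*q in [("A",(398,259),(374,180),(309,206),(280,122)),("B",(475,256),(478,174),(387,206),(386,118))]:
    f=T(n+"f",q[0],q[2]);z=T(n+"n",q[1],q[3]);print((f+z)/2,np.linalg.norm(z-f),"ang",np.arctan2(*(z-f)[1::-1]))
for u in [(294,313),(437,309),(438,453),(310,457)]: print("bin",onz(b,np.array(u)*k,.09).round(3))
T("rimR",(516,354),(437,309));T("rimL",(379,360),(294,313))
for P in [(.6,.13),(.5,.1)]: pass
```

```text
pin- [0.4331 0.202  0.0875] 0.0003
pin+ [0.6149 0.2089 0.0863] 0.0001
0.18195760980392395 [0.52400912 0.2054642  0.08688474] 0.03818634966824059
Af [0.5008 0.1691 0.0901] 0.0009
An [0.4826 0.2314 0.0947] 0.0012
[0.49170285 0.20021384 0.09239607] 0.06506268554166372 ang 1.8554326869866264
Bf [0.5622 0.1698 0.0871] 0.0005
Bn [0.5616 0.2349 0.0896] 0.0
[0.5618918  0.20234056 0.08834468] 0.0651501278299998 ang 1.5807795487962948
bin [0.484 0.082 0.09 ]
bin [0.603 0.086 0.09 ]
bin [ 0.607 -0.052  0.09 ]
bin [ 0.49  -0.057  0.09 ]
rimR [0.6033 0.083  0.0825] 0.0002
rimL [0.4848 0.0826 0.0934] 0.0007
```

Centres fit the sizes given: pins are 182 mm apart, cartridges about 66 mm long, bin 120x138. Now the cartridges.

Run:
```python
from h import *
t0=get_time()
command_gripper(0.45)
for n,c,yaw in [("A",(0.4917,0.2002),1.855),("B",(0.5619,0.2023),1.581)]:
    move_pose([*c,0.16],down(yaw))
    movel([*c,0.0885],v=0.12); command_gripper(0.0)
    print(n,get_grip_width(),get_finger_force(),get_tcp_pos(),get_time()-t0)
    if get_grip_width()<0.1: print("MISS");break
    movel([*c,0.16],v=0.2)
    movel([0.546,0.014,0.16],v=0.25)
    movel([0.546,0.014,0.075],v=0.15); print(get_grip_width())
    command_gripper(0.45); movel([0.546,0.014,0.16],v=0.25)
    print(get_time()-t0)
move_pose([0.557,-0.13,0.28],down(np.pi/2)) 
snap("b1"); command_gripper(1.0)
movel([0.557,-0.30,0.28],v=0.3); snap("l1")
movel([0.52,-0.33,0.28],v=0.3); snap("l2");print(get_time())
a=cv2.imread("pics/b1.png");b=cv2.imread("pics/l1.png");c=cv2.imread("pics/l2.png")
cv2.imwrite("pics/bl.png",np.hstack([a[:,56:456],b[:,56:456]]))
cv2.imwrite("pics/ll.png",np.hstack([c[:,56:456]]))
```

```text
A 0.00403949896007555 0.0 [0.49170874 0.20020095 0.08848106] 3.0583
MISS
9.9167
```

View pics/bl.png

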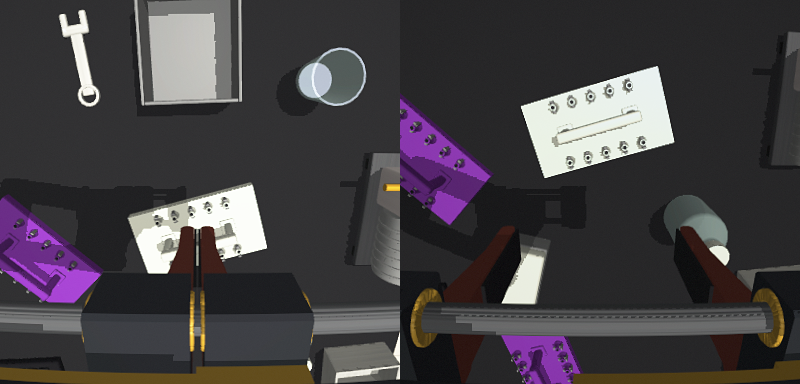

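View pics/ll.png

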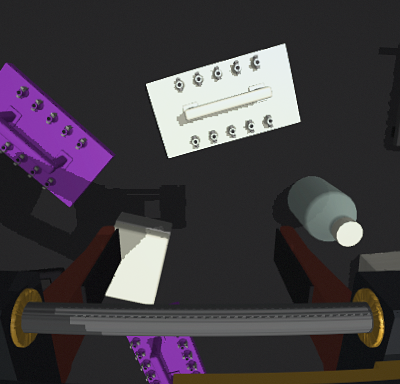

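The gripper closed empty on cartridge A. The lid is visible with its bar at l1 (211,142)-(297,115) and l2 (239,117)-(327,93) in full-image pixels. I'll look at the deck again.

Run:
```python
from h import *
a,b=load("l1"),load("l2")
e1,r1=tri((a,(211,142)),(b,(239,117)));e2,r2=tri((a,(297,115)),(b,(327,93)))
print(e1.round(4),e2.round(4),r1,r2,np.linalg.norm(e2-e1),(e1+e2)/2,np.arctan2(*(e2-e1)[1::-1]))
# plate corners (top z .017)
C=[onz(b,u,.017) for u in [(203,84),(341,44),(356,122),(225,157)]];print(np.round(C,3).tolist(),np.mean(C,0))
move_pose([0.525,0.14,0.24],down(np.pi/2));c=snap("m3")
im=cv2.imread("pics/m3.png")
print(proj(c,[[.4917,.2002,.0915],[.5619,.2023,.0915],[.546,.014,.004]]))
cv2.imwrite("pics/m3b.png",cv2.resize(im,(800,600)));print(get_time())
```

```text
[ 0.5011 -0.273   0.0757] [ 0.6132 -0.2419  0.0545] 0.0006677644156617727 0.0010816988390915186 0.1182280769254846 [ 0.55712325 -0.2574721   0.06508053] 0.2706505109581271
[[0.448, -0.23, 0.017], [0.638, -0.177, 0.017], [0.667, -0.282, 0.017], [0.477, -0.334, 0.017]] [ 0.55753802 -0.25585888  0.017     ]
[[223.04363474 115.94393588]
 [288.56711298 113.90401177]
 [267.86476267 239.41183003]]
11.6917
```

View pics/m3b.png

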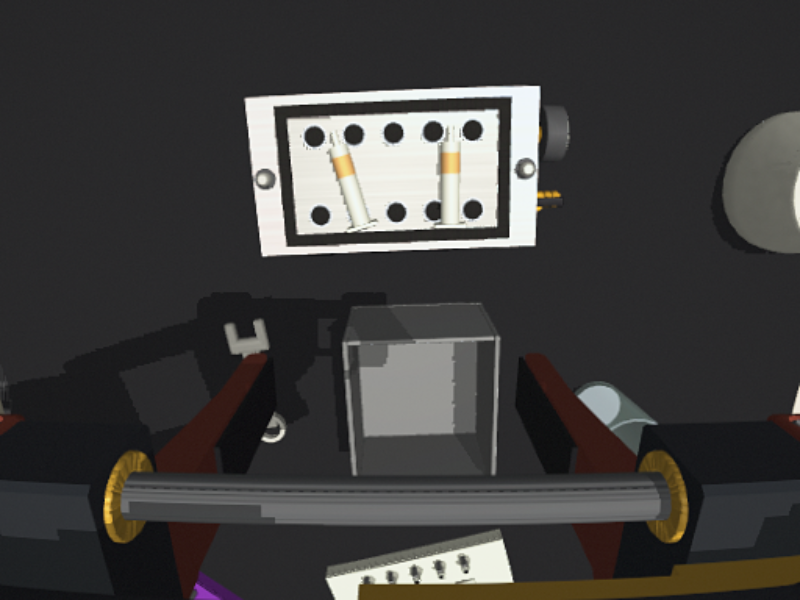

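Both cartridges are still lying on the deck and A hasn't moved: flange (361,226), nozzle (335,130). The fingertips probably sit higher than I assumed, so I'll feel for the deck and then close.

Run:
```python
from h import *
t0=get_time()
c=load("m3");k=512/800
f=onz(c,np.array((361,226))*k,.0915);n=onz(c,np.array((335,130))*k,.0915);print(f,n,(f+n)/2,np.arctan2(*(n-f)[1::-1]))
C=(0.4925,0.1995)
command_gripper(0.42)
move_pose([*C,0.13],down(1.83));movel([*C,0.095],v=0.15)
h=movel([*C,0.076],v=0.04,until_force=4);z=get_tcp_pos()[2];print("hit",h,z,get_ft_force(),get_time()-t0)
movel([*C,z+0.002],v=0.05)
command_gripper(0.0);print(get_grip_width(),get_finger_force(),get_ft_force(),get_tcp_pos(),get_time()-t0)
```

```text
[0.49969398 0.16929051 0.0915    ] [0.4834492  0.23398553 0.0915    ] [0.49157159 0.20163802 0.0915    ] 1.8168081180681097
hit False 0.0758152595497964 [ 0.34131529 -0.06819382 -0.36449254] 2.5082999999999984
0.001680585929710464 0.0 [0.55242034 0.60013737 0.39937049] [0.4924931  0.19950549 0.07778081] 3.4665999999999997
```

Run:
```python
from h import *
w=read_camera("wrist");s=read_camera("side");c=read_camera("scene")
p=proj(cam("side"),get_tcp_pos())[0];q=proj(cam("scene"),get_tcp_pos())[0];print(p,q,proj(cam("wrist"),get_tcp_pos()))
def crop(im,p,r=40,o=400):
    x,y=int(p[0]),int(p[1]);return cv2.resize(im[y-r:y+r,x-r:x+r],(o,o),interpolation=cv2.INTER_CUBIC)
cv2.imwrite("pics/dbg.png",np.hstack([crop(w,(256,170),130),crop(s,p)])[:,:,::-1])
```

```text
[239.10138728 256.86789133] [306.47206985 265.89567422] [[255.16181373 221.72079244]]
```

View pics/dbg.png

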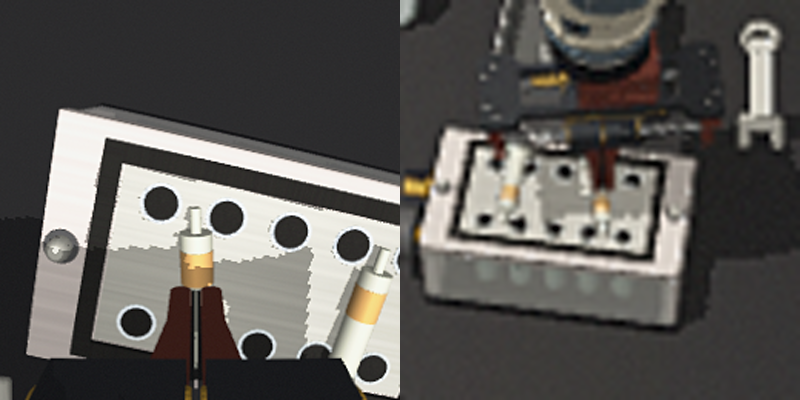

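The shut fingers appear above the cartridge although the reported TCP is already level with the deck, so the true tips are higher than the TCP. I'll raise, open and probe deeper until contact.

Run:
```python
from h import *
t0=get_time()
C=(0.4922,0.2000)
movel([*C,0.11],v=0.2);command_gripper(0.42);print(get_grip_width())
movel([*C,0.080],v=0.15)
h=movel([*C,0.055],v=0.04,until_force=4);z=get_tcp_pos()[2];print("hit",h,get_tcp_pos(),get_ft_force(),get_time()-t0)
if h:
    movel([*C,z+0.003],v=0.05)
    command_gripper(0.0);print(get_grip_width(),get_finger_force(),get_ft_force(),get_tcp_pos(),get_time()-t0)
```

```text
0.4217239338576644
hit False [0.49225589 0.20003622 0.05497577] [-0.73243472  1.05225708 -0.8803484 ] 2.1667000000000023
```

Run:
```python
from h import *
i=camera_info("wrist")
for z in [.0778,.0878,.0978,.1078]:
    W=np.eye(4);W[:3,:3]=rot(down(1.83));W[:3,3]=[.4925,.1995,z]
    c=(W@i["tool_from_camera"]@F,np.array(i["intrinsics"]),np.array(i["dist"]))
    # pin-, manifold corner far-left, (crop 61,247 / 62,108 px->full), deck inner corner
    M=R.from_euler('z',.038).as_matrix()
    P=[[.524,.2055,.0]+M@np.array(p) for p in [(-.091,0,.092),(-.1,.055,.085),(-.08,.048,.088)]]
    print(z,proj(c,P).round(1).tolist())
print([(126+a*.65,40+b*.65) for a,b in [(61,247),(62,108),(106,140)]])
im=read_camera("wrist");cv2.imwrite("pics/deep.png",im[:,:,::-1])
print(get_joint_pos(),get_effort(),get_ft_force(),get_grip_width(),get_finger_force())
cv2.imwrite("pics/deepv.png",np.hstack([im[80:340,106:406],read_camera("side")[200:330,190:340].repeat(2,0).repeat(2,1)])[:,:,::-1])
```

```text
0.0778 [[163.4, 203.6], [164.9, 110.6], [195.1, 130.0]]
0.0878 [[167.6, 198.6], [169.2, 109.9], [197.9, 128.3]]
0.0978 [[171.4, 194.1], [173.1, 109.3], [200.5, 126.9]]
0.1078 [[174.8, 189.9], [176.6, 108.7], [202.9, 125.5]]
[(165.65, 200.55), (166.3, 110.2), (194.9, 131.0)]
[ 3.63564366e-01  4.83093412e-01  1.91868919e+00 -3.62353386e-05
  7.39583381e-01  1.04329758e-01] [-3.82847738e-04 -4.91358018e+01 -1.86699969e+01  4.97756735e-02
  1.11329643e-02 -8.43640532e-05] [-0.7986088  -0.9863885   0.81405667] 0.42010906978325885 0.0
```

View pics/deepv.png

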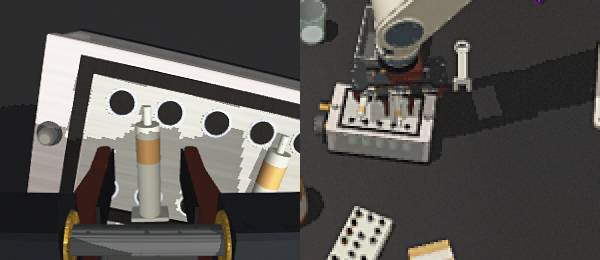

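Camera and TCP agree with each other. The visible fingertip edge (full image row 227, pads 20 mm wide) puts the real tips about 32 mm short of the nominal TCP, so they are now just above the deck. I'll continue down gently until contact, then grasp.

Run:
```python
from h import *
t0=get_time();C=(0.4922,0.2000)
h=movel([*C,0.040],v=0.03,until_force=3);z=get_tcp_pos()[2];print("hit",h,get_tcp_pos(),get_ft_force(),get_time()-t0)
if h:
    movel([*C,z+0.002],v=0.05)
    command_gripper(0.0);print(get_grip_width(),get_finger_force(),get_ft_force(),get_tcp_pos(),get_time()-t0)
```

```text
hit True [0.49270925 0.20019876 0.04946948] [ 0.02246171 -0.6604613   5.52898574] 0.3249999999999993
0.14169844636523507 29.99844878911972 [ 0.40306355  0.15072693 -0.14324204] [0.49216366 0.199986   0.05142237] 1.0916999999999994
```

Gripped: width 12.5 mm, force 30 N. The real tips are 35 mm above the reported TCP. On with both cartridges.

Run:
```python
from h import *
t0=get_time();D=(0.546,0.014)
def drop(C):
    movel([*C,0.105],v=0.2); movel([*D,0.105],v=0.3); movel([*D,0.045],v=0.2); print("held",get_grip_width(),get_finger_force())
    command_gripper(0.42); movel([*D,0.105],v=0.3); print(get_time()-t0)
drop((0.4922,0.2))
C=(0.5619,0.2023)
move_pose([*C,0.105],down(1.58)); movel([*C,0.0515],v=0.15); command_gripper(0.0)
print(get_grip_width(),get_finger_force())
if get_grip_width()>.1:
    drop(C)
    wait(0.3)
    C=(.557,-.13,.20); move_pose(C,down(np.pi/2)); snap("b2")
print(get_time())
```

```text
held 0.13958530974328243 29.99850958585739
2.6000000000000014
0.13458757664352006 29.986472725868225
held 0.13435095774981815 29.98610883951187
7.0
26.7417
```

Run:
```python
from h import *
c=load("b2");im=cv2.imread("pics/b2.png");hsv=cv2.cvtColor(im,cv2.COLOR_BGR2HSV)
m=cv2.inRange(hsv,(8,70,120),(24,255,255));n,_,st,ce=cv2.connectedComponentsWithStats(m)
for i in range(1,n):
    if st[i,4]>15: print(st[i],ce[i].round(),onz(c,ce[i],.012).round(3))
# scene-camera check
for nme in ["scene","side"]:
    im=read_camera(nme);cc=cam(nme);hsv=cv2.cvtColor(im,cv2.COLOR_RGB2HSV);m=cv2.inRange(hsv,(8,70,120),(24,255,255));n,_,st,ce=cv2.connectedComponentsWithStats(m)
    print(nme,[(st[i,4],onz(cc,ce[i],.01).round(2).tolist()) for i in range(1,n) if st[i,4]>3 and np.hypot(*(onz(cc,ce[i],.01)[:2]-(.54,.1)))<.25])
k=512/800
a=[("m1",(313,216),(543,208)),("m2",(220,165),(456,154)),("m3",(265,179),(525,168))]
for nm,p,q in a:
    c=load(nm);P,Q=onz(c,np.array(p)*k,.091),onz(c,np.array(q)*k,.091);print(nm,((P+Q)/2).round(4),np.arctan2(*(Q-P)[1::-1]),np.linalg.norm(Q-P))
```

```text
[251  21   3  13  19] [252.  26.] [0.553 0.029 0.012]
[228  23   3  14  33] [229.  29.] [0.528 0.026 0.012]
[238  22   3  14  27] [239.  29.] [0.539 0.026 0.012]
[241  22   5  14  41] [243.  29.] [0.543 0.026 0.012]
[481 202  29  10 130] [495. 206.] [ 0.882 -0.185  0.012]
[169 291  16  60 394] [176. 318.] [ 0.44  -0.359  0.012]
[322 291  16  60 434] [331. 321.] [ 0.67  -0.365  0.012]
[ 117  362  330   22 4138] [299. 376.] [ 0.627 -0.472  0.012]
scene [(np.int32(27), [0.54, 0.02, 0.01]), (np.int32(38), [0.63, 0.17, 0.01]), (np.int32(15), [0.61, 0.21, 0.01])]
side [(np.int32(5), [0.54, 0.02, 0.01]), (np.int32(16), [0.65, 0.16, 0.01])]
m1 [0.5237 0.2061 0.091 ] 0.03771234456291857 0.1798249400416587
m2 [0.5242 0.2053 0.091 ] 0.0394450180831835 0.1803255397642858
m3 [0.5234 0.2057 0.091 ] 0.040381172871231705 0.17894976930963016
```

Both cartridges are in the bin (orange bands near (0.54,0.026)). Now the lid: grip, lift, carry and lower to contact.

Run:
```python
from h import *
t0=get_time();L=(.5573,-.2567)
move_pose([*L,0.10],down(.271))
print("h",movel([*L,0.013],v=0.15,until_force=6),get_tcp_pos())
command_gripper(0.0);print(get_grip_width(),get_finger_force(),get_tcp_pos(),get_time()-t0)
if get_grip_width()>.1:
    f0=get_ft_force()
    movel([*L,0.16],v=0.2);print("wt",get_ft_force()-f0,get_grip_width(),get_ft_torque())
    M=(.5237,.2057)
    move_pose([*M,0.14],down(.039));print(get_tcp_pos(),get_time()-t0)
    movel([*M,0.115],v=0.15);f=get_ft_force()
    h=movel([*M,0.098],v=0.03,until_force=4);print(h,get_tcp_pos(),get_ft_force()-f,get_ft_torque(),get_time())
```

```text
h False [ 0.55797422 -0.25678014  0.01368509]
0.15924975770648073 29.999317824840546 [ 0.55762482 -0.25672826  0.01374554] 2.241600000000002
wt [  1.72391686  -1.71309125 -10.69843304] 0.1532745086475493 [0.00445521 0.1663108  0.0453692 ]
[0.52413331 0.20501384 0.13995302] 4.824999999999999
True [0.52394272 0.2057559  0.10001498] [-0.28873065  1.0677851   9.78386472] [-0.02209728  0.20025569 -0.03384538] 32.4917
```

Contact came at a lid underside of 86.3 mm, below the pin tops (94), so the lid seems to have dropped straight over the pins. I'll press home and verify with a lateral nudge and a look.

Run:
```python
from h import *
x,y,z=get_tcp_pos()
for k in range(6):
    f=get_ft_force();print(get_tcp_pos().round(4),f.round(1),get_ft_torque().round(2),round(get_grip_width(),4))
    if f[2]>9: break   # lid weight ~ -4.5 offset
    z-=0.0005;movel([x,y,z],v=0.02)
wait(0.3)
fb=get_ft_force()
for d in [(.002,0),(-.002,0),(0,.002),(0,-.002)]:
    movel([x+d[0],y+d[1],z],v=0.02);print(d,(get_ft_force()-fb).round(1),get_tcp_pos().round(4))
movel([x,y,z],v=0.02)
print(get_tcp_pos(),get_ft_force(),get_time())
w=read_camera("wrist");s=read_camera("side");c=read_camera("scene")
def crop(im,p,r,o=400):
    x,y=map(int,p);return cv2.resize(im[y-r:y+r,x-r:x+r],(o,o),interpolation=cv2.INTER_CUBIC)
cv2.imwrite("pics/fin.png",np.hstack([crop(c,(295,270),50),crop(s,(232,255),45)])[:,:,::-1])
```

```text
[0.5239 0.2058 0.1   ] [-0.1  1.1  5.3] [-0.02  0.2  -0.03] 0.1554
[0.5239 0.2058 0.1002] [-2.1 -0.7  5.9] [-0.18  0.49 -0.04] 0.1591
[0.5239 0.2058 0.0998] [-2.7 -1.7  7.1] [-0.21  0.53 -0.  ] 0.1545
[0.524  0.2058 0.0994] [-4.4 -2.3  7.4] [-0.27  0.61 -0.04] 0.1589
[0.524  0.2058 0.0991] [-4.9 -2.2 10. ] [-0.28  0.71  0.03] 0.1593
(0.002, 0) [-2.9  0.3  0.7] [0.525  0.2058 0.0989]
(-0.002, 0) [ 6.7 -1.2 -2.7] [0.5246 0.2061 0.0998]
(0, 0.002) [ 2.7 -7.5  0.7] [0.5245 0.2065 0.0992]
(0, -0.002) [ 2.8  3.7 -2.1] [0.5251 0.2049 0.0995]
[0.52504787 0.20575092 0.09933489] [-0.75238771 -3.06478996  8.14054153] 35.2833
```

View pics/fin.png

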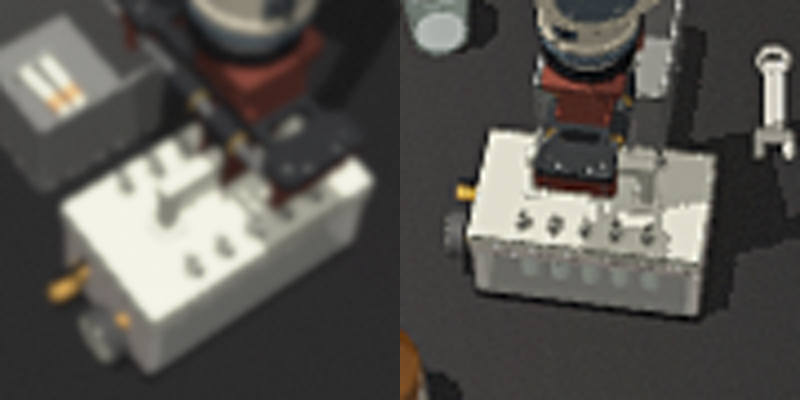

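The last picture shows the lid flush on the manifold. Its edges line up with the rim, and both cartridges are in the bin. The nudges meet side force (captured by the pins). I'll press a little harder and hand in.

Run:
```python
from h import *
x,y,_=get_tcp_pos();z=0.0975
for k in range(14):
    movel([x,y,z],v=0.02);wait(0.15);f=get_ft_force()
    print(round(z,4),get_tcp_pos().round(4),f.round(1),get_ft_torque().round(2))
    if f[2]>17: break
    z-=0.0006
wait(0.5);print(get_tcp_pos().round(4),rot(get_ee_rot())[:,2].round(4),get_ft_force().round(1),get_grip_width(),get_time())
```

```text
0.0975 [0.525  0.2057 0.0988] [-4.7 -2.  11.6] [-0.38  0.89  0.04]
0.0969 [0.525  0.2057 0.0987] [-6.9 -3.5 16.1] [-0.41  1.22 -0.02]
0.0963 [0.525  0.2057 0.0987] [-7.7 -4.1 22.2] [-0.62  1.51 -0.06]
[0.525  0.2057 0.0987] [-1.5e-03 -7.0e-04 -1.0e+00] [-8.6 -3.5 22.5] 0.15706417626747388 37.1333
```

The height stays at 0.0987 while the force climbs to 22 N, so the lid is on the hard rim stop with its underside at 85.0 mm.

```bash
python3 -c "
from station import *
print(job_done(),get_time())"
```

```text
the job is handed in; nothing more can be done
the job is handed in; nothing more can be done
```

I handed the job in at about 37 s: both cartridges are in the bin, and the lid is over both pins and held pressed down to the rim at about 22 N. No verdict came back.

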